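# Knock a stuck ring out of its nest

## Task

The steel ring is stuck below the rim of its aluminium nest block. Set the block over the knockout post so that the rod comes up through the hole in its floor, and press it down, firmly but without forcing, until it is fully home on the rod's shoulder and the ring has been pushed up free; leave the block standing there. Then lay the ring flat in the slatted basket without dropping or banging it, and leave the other things on the bench alone.

Things in the scene. Friction and masses are not known exactly. Their poses are not given: they have to be found in the camera images.
- nest: loose aluminium nest block, 84 mm (its x) by 60 mm (its y: the flats to grip) by 32 mm high, 0.32 kg, a plunger head standing 5 mm out of each short end. Origin: centre of its underside, z up. A round pocket in its top holds the ring
- nest_hole (a point): centre of the round hole through the block's 14 mm thick floor, at the underside (the block's origin). The hole is 24 mm in diameter, with a 1.5 mm chamfer underneath
- nest_pocket (a point): centre of the pocket's floor, 14 mm above the block's origin. The pocket is 46 mm in diameter, 18 mm deep. Two sprung ball plungers, one at each end, grip the ring in it: pushing the ring up takes roughly 7 to 16 N until it has risen about 10 mm; then it is past the balls and free
- ring: thick dark steel ring, 44 mm outside, 12 mm bore, 16 mm high, 0.17 kg. Origin: centre of its underside, z up. At the start it sits on the pocket's floor, its top 2 mm below the block's rim, so it cannot be gripped. With the block home on the rod's shoulder it is raised 14 mm and stands 12 mm out of the block, loose on the rod's end
- stand: knockout post bolted to the bench: round grey cast foot 110 mm in diameter, 16 mm high, with a boss 42 mm in diameter. Origin: centre of the foot's underside, z up. A steel rod stands on this vertical axis; it does not give. The block may stand on it at any yaw
- stand_boss (a point): centre of the boss's top, 34 mm above the bench. The rod rises from it: a shoulder disc 34 mm wide, then the knockout end, 22 mm in diameter, 28 mm long above the shoulder, 2 mm chamfer at the tip. It is clamped at a height set by hand and not measured: shoulder's top 46 to 66 mm above the bench. Stop pressing when the block is felt to sit on the shoulder
- basket: low open basket with slatted sides, fixed, outside 200 mm (its x) by 150 mm (its y) by 45 mm high, walls 4 mm. Origin: centre of its underside, z up; the inner floor is 4 mm above it
- caliper: loose steel vernier caliper lying flat, 230 mm long, 12 mm high; bystander
- plug_gauge: loose double-ended steel plug gauge lying down, 122 mm long, 24 mm thick; bystander
- ring_gauge: loose steel ring gauge lying flat, 72 mm outside, 38 mm bore, 20 mm high (a different ring: leave it); bystander
- bush: loose plain brass cylinder standing upright, 32 mm diameter, 30 mm high; bystander
- weight: loose brass knobbed weight, 30 mm diameter, 42 mm high; bystander
- oil: small white plastic bottle, 44 mm diameter, 100 mm high; bystander
Not all that is in view belongs to the job. What is shaped like the nest but yellow is not meant.

How it is judged:
By the outcome, as a careful person would: the job done as asked, in the order asked, and still so for the second after the job is handed in, with the robot touching nothing.
It also fails if it takes over 61 s, if anything falls off the work surface, if the arm or the gripper's body presses on something with over 40 N, if the wrist force passes 120 N, or if a joint passes its speed limit or range.

## Robot

A 6-joint arm with a two-finger parallel gripper is mounted at the origin on the work surface. World frame = base frame: x ahead of the robot, y to its left, z up, the work surface at z = 0. Lengths are in mm, angles in rad, forces in N, time in s.
With the tool pointing down it reaches from about 275 to 750 mm from the base axis. Payload 10.2 kg.
Tool frame: the origin (TCP) lies between the finger pads; the fingertips stand 22 mm ahead of it and the grasp point (between the pads) lies 3 mm ahead of it (ctrl.nose_length is the distance from the TCP to the fingertips, in mm); y points along the fingers, z is the direction in which the jaws open and shut, and the axes are right-handed (so a half turn about y gives the same grasp; the last joint's range is limited). The gripper opens to 85 mm and grips with 20 to 120 N. Pads are 22 mm wide; open, the fingers measure 114 mm over their backs; the gripper's body (76 mm by 85 mm) begins 54 mm behind the grasp point. The pads swing forward as they close: fully open they stand 13 mm farther back than shut.
Start: joints at [0.919, 0.313, 1.498, -0, 1.331, -0.223], TCP at [218.297, 477.47, 253.294] pointing down, gripper open.
Joint ranges: [-2.94, 2.94], [-0.97, 2.17], [0.19, 2.56], [-1.23, 4.37], [0.02, 3.11], [-2.88, 2.88]. Speed limits (rad/s): [2.39, 2.39, 3.01, 3.14, 3.14, 3.14].

## Interface

Orientations are given as a unit quaternion [w, x, y, z].
In Python, from rig import ctrl, eyes, models gives the robot as it stands.
- The arm moves only by the shell command python3 -m crank 'ROWS' [FORCE]. ROWS is JSON, a list of rows, each an object with "dp": the shift along the tool's x, y, z in mm, a list of three; "roll": the turn about the tool's y in rad; "gripper": the closure in counts, from 0 (fully open) to 255 (shut). A call has 1 to 10 rows; each row is the pose to reach, as a shift and turn from the pose commanded when the call began, along the tool's axes at that moment; what a row does not reach only later rows make up. A row lasts 1/12 s, in which the tool goes at most 41.7 mm and 7.16 degrees, less where a joint would pass 70% of its speed; a pose out of reach is approached as far as the arm can. A call with a gripper value outside its range is refused whole. The fingers move at their own pace and stop on an object; FORCE is the grip in N (left out, the last holds). Time passes only in rows, so rows that repeat a pose let the fingers close. It gives the time, the measured TCP pose, the force and the opening at its end, in the units of the state.
- ctrl.sense(): the state, without advancing time (a new reading comes with each control period).
- eyes.capture(name): name is "scene" or "top" or "wrist"; returns a dict with "color" (480x640x3 uint8, red, green, blue), "fx", "fy", "cx", "cy" (pixels), "R" (3x3) and "t" (3): a world point X has camera coordinates R X + t. Camera axes: x right, y down, z forward; pixel columns grow to the right and rows downward; lengths in mm; the calibration is good to about 2 mm. A picture is of the moment at which its call begins. There is no depth.
- ctrl.finish_job(): hands the job in, once; it reports no verdict.
Trained networks look in a picture, given as the dict that the camera call returned (one of the last four; its "shot" number tells which), for a name from the list of things; names that differ only in an ending like _2 or _b are one class to them, and where a whole thing is asked for, a point or a joint stands for the part that bears it (a point fixed in the world has none). Each returns a list of dicts, best first, with "confidence" (0 to 1); they miss things now and then, are a little off and sometimes report something else, mostly with a low value. They report only what shows in the picture. A call takes as long as a camera call. They do not tell look-alikes from the thing itself.
- models.spot_in(picture, label): "extent" ([centre column, centre row, width, height] in pixels, round what is visible of it).
- models.spot_point(picture, label): "centre" ([column, row] in pixels: a listed point, or the origin of a listed thing).
The state is a dict: "time_s": time; "joints": joint angles; "dq": joint speeds; "tau": joint torques, N m; "eef_pos": TCP position; "ee_rot": TCP orientation; "force": force on the tool from outside, world axes, zero at the start; "wrist_torque": the same for the moment, N m; "grip_width": opening from 0.0 (shut) to 1.0 (fully open).
Only numpy, scipy, OpenCV 4.12 (cv2) and the standard library are available. Lean on these libraries where they do the work, as an engineer would, in place of code of your own. Each camera call takes 0.05 s, during which the arm holds its last target. There are 200 camera calls.

## Working session

There is one attempt and no reset: what is moved stays moved. The work goes in short steps, Python scripts to look and compute and a shell command to move; the robot and the scene stay as the last step left them, time stands still between calls to the robot, and variables do not carry over. Pictures are saved under pics/ and viewed, about 8 in all and at most 12, crops included, and the job is handed in when it is done.

```bash
mkdir -p pics; ls; cat > h.py <<'E'
import numpy as np, cv2, json
from rig import ctrl, eyes, models
from scipy.spatial.transform import Rotation as Ro
def ray(p,uv,z):
    R=np.array(p["R"]);t=np.array(p["t"]);d=R.T@np.array([(uv[0]-p["cx"])/p["fx"],(uv[1]-p["cy"])/p["fy"],1]);c=-R.T@t
    return (c+d*(z-c[2])/d[2]).round(1)
def proj(p,X):
    q=np.array(p["R"])@np.array(X,float)+np.array(p["t"]);return np.array([p["fx"]*q[0]/q[2]+p["cx"],p["fy"]*q[1]/q[2]+p["cy"]]).round(1)
def save(p,n): cv2.imwrite("pics/"+n,p["color"][:,:,::-1])
def st():
    s=ctrl.sense();q=s["ee_rot"];return s,Ro.from_quat([q[1],q[2],q[3],q[0]]).as_matrix()
E
python3 - <<'E'
from h import *
s,M=st();print(s);print(M.round(3))
for c in ["top","scene"]:
    p=eyes.capture(c);save(p,c+"0.png")
    print(c, (-np.array(p["R"]).T@np.array(p["t"])).round())
    for n,z in [("nest_pocket",14),("nest_hole",0),("nest",0),("ring",14),("stand",0),("stand_boss",34),("basket",0)]:
        for r in models.spot_point(p,n)[:3]: print(c,n,np.round(r["centre"],1),round(r["confidence"],2),ray(p,r["centre"],z))
E
```

```text
pics
{'time_s': 0.0, 'joints': array([ 9.18559568e-01,  3.13433761e-01,  1.49843225e+00,  2.89098872e-05,
        1.33103925e+00, -2.23363675e-01]), 'dq': array([-0.00037941,  0.00030799,  0.00137672, -0.00097396,  0.00089503,
        0.00239301]), 'tau': array([ 3.12881984e-04, -4.12262893e+01, -2.59742832e+01, -1.66373370e-04,
        4.12719761e-03, -1.05439071e-06]), 'eef_pos': array([218.16011894, 477.26686599, 252.74520102]), 'ee_rot': array([-0.69049476,  0.69132696, -0.15067822,  0.15026675]), 'force': array([-0.03070526, -0.60672921, -0.19651597]), 'wrist_torque': array([ 0.02458569, -0.03846943, -0.04933373]), 'grip_width': 0.99944080119669}
[[ 0.909 -0.001  0.416]
 [-0.416 -0.001  0.909]
 [-0.    -1.    -0.001]]
top [456. -35. 984.]
top nest_pocket [494.3 329.8] 0.94 [ 387.  -375.7   14. ]
top nest_pocket [378.1 260.6] 0.8 [ 522.1 -158.2   14. ]
top nest_pocket [444. 260.] 0.68 [ 521.4 -285.9   14. ]
top nest_hole [377.7 260.9] 0.85 [ 522.5 -159.2    0. ]
top nest_hole [491.3 323.9] 0.64 [ 397.3 -375.5    0. ]
top nest_hole [465.4 188.2] 0.63 [ 665.2 -338.9    0. ]
top nes
[... 652 characters left out ...]
nest_pocket [221.6 215.6] 0.86 [ 521.3 -286.7   14. ]
scene nest_hole [219.9 188.2] 0.89 [ 394.9 -374.3    0. ]
scene nest_hole [220.2 222. ] 0.59 [ 526.4 -289.     0. ]
scene nest_hole [156.3 252.6] 0.59 [ 671. -343.    0.]
scene nest [219.9 218.9] 0.85 [ 515.8 -296.5    0. ]
scene nest [277.8 237.6] 0.85 [ 531.8 -146.     0. ]
scene nest [221.3 185.7] 0.84 [ 382.4 -378.3    0. ]
scene ring [221.8 215.4] 0.45 [ 520.4 -286.8   14. ]
scene stand [321.9 288.8] 0.74 [646.6   0.7   0. ]
scene stand [360.7 236.2] 0.55 [460.3  11.6   0. ]
scene stand [188.  290.2] 0.34 [ 741.1 -217.7    0. ]
scene stand_boss [360.8 223.4] 0.59 [464.1  11.3  34. ]
scene basket [476.1 273.3] 0.63 [494.4 252.3   0. ]
```

```bash
python3 - <<'E'
import cv2
a=cv2.imread("pics/top0.png");cv2.imwrite("pics/top1.png",cv2.resize(a[150:400,100:560],(800,435)))
s=cv2.imread("pics/scene0.png");cv2.imwrite("pics/s1.png",cv2.resize(s[130:360,100:407],(800,600),interpolation=cv2.INTER_CUBIC))
E
```

```text
(no output)
```

View pics/top1.png

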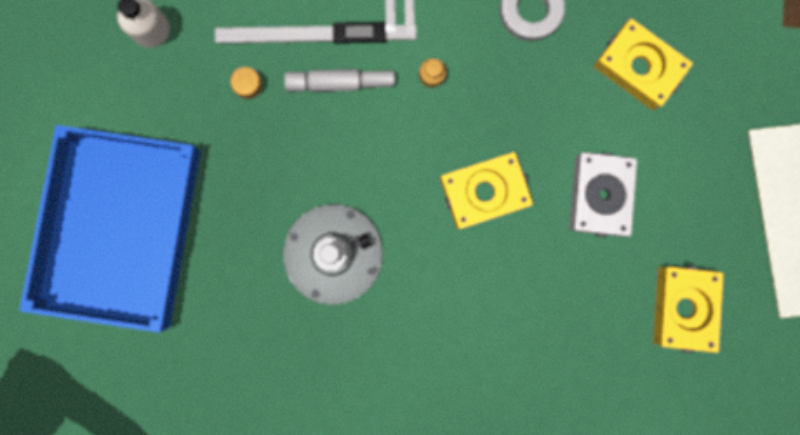

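View pics/s1.png

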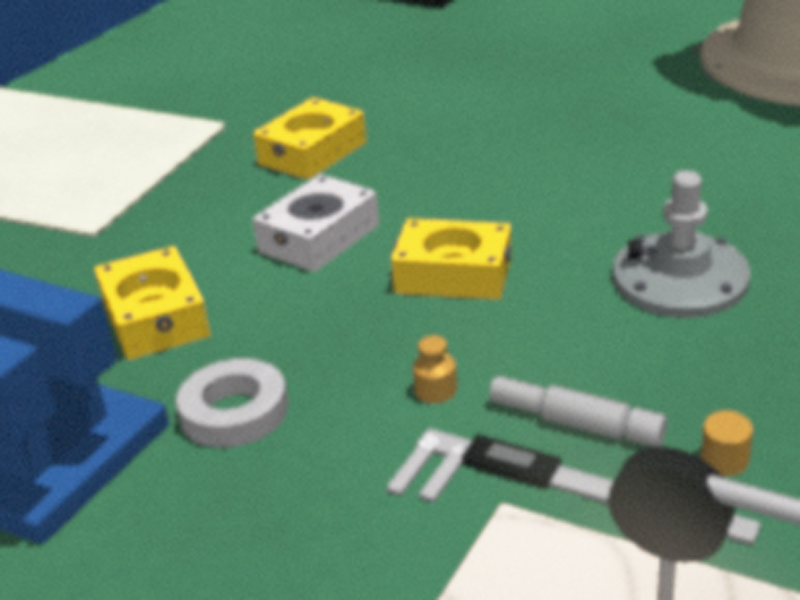

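Nest-shaped candidates in the top image are yellow at (378,260), (491,325) and (466,188), and silver at (448,261) with a dark ring in it. The enlarged crop confirms the silver one is the nest. The stand is at about (289,295) and the blue basket at about (164,282). Next I'll measure poses.

```bash
cat >> h.py <<'E'
def nestpose(p,z,roi):
    c=p["color"].astype(int);x0,y0,x1,y1=roi
    m=np.zeros(c.shape[:2],np.uint8);m[y0:y1,x0:x1]=((c.min(2)>150)[y0:y1,x0:x1])*255
    m=cv2.morphologyEx(m,cv2.MORPH_OPEN,np.ones((3,3)))
    k=max(cv2.findContours(m,cv2.RETR_EXTERNAL,cv2.CHAIN_APPROX_NONE)[0],key=cv2.contourArea)[:,0,:]
    P=np.array([ray(p,u,z)[:2] for u in k.astype(float)],np.float32)
    return cv2.minAreaRect(P)
E
python3 - <<'E'
from h import *
p=eyes.capture("top")
print(p["color"][250,455],p["color"][250,446],p["color"][262,430], p["color"][280,450])
print("nest",nestpose(p,32,(425,230,475,295)))
# basket
c=p["color"].astype(int);m=((c[:,:,2]>c[:,:,0]+60)&(c[:,:,2]>c[:,:,1]+40)).astype(np.uint8)*255
k=max(cv2.findContours(m,cv2.RETR_EXTERNAL,cv2.CHAIN_APPROX_NONE)[0],key=cv2.contourArea)[:,0,:]
for z in (0,45):print("basket",z,cv2.minAreaRect(np.array([ray(p,u,z)[:2] for u in k.astype(float)],np.float32)))
cv2.imwrite("pics/st.png",cv2.resize(p["color"][255:335,245:335,::-1],None,fx=7,fy=7,interpolation=cv2.INTER_CUBIC))
for z in (0,16,34,60,80):print(z,proj(p,(458.5,13.5,z)))
E
```

```text
[235 229 232] [136 132 132] [107 103 103] [237 233 235]
nest ((517.7828369140625, -288.5977478027344), (62.42769241333008, 85.94156646728516), 82.5685806274414)
basket 0 ((857.7150268554688, 136.19705200195312), (400.8205261230469, 921.17041015625), 3.4793951511383057)
basket 45 ((839.3778076171875, 128.370361328125), (382.60528564453125, 879.0435791015625), 3.4804112911224365)
0 [289.9 295.2]
16 [289.4 295.2]
34 [289.  295.1]
60 [288.2 295.1]
80 [287.6 295.1]
```

View pics/st.png

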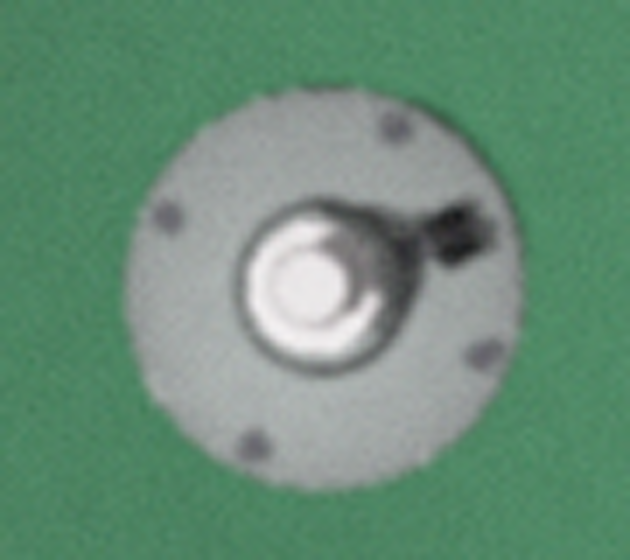

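```bash
python3 -m crank '[{"dp":[411,0,-321],"roll":-0.3,"gripper":0},{"dp":[411,0,-321],"roll":-0.3,"gripper":0},{"dp":[411,0,-321],"roll":-0.3,"gripper":0},{"dp":[411,0,-321],"roll":-0.3,"gripper":0},{"dp":[411,0,-321],"roll":-0.3,"gripper":0},{"dp":[411,0,-321],"roll":-0.3,"gripper":0},{"dp":[411,0,-321],"roll":-0.3,"gripper":0},{"dp":[411,0,-321],"roll":-0.3,"gripper":0},{"dp":[411,0,-321],"roll":-0.3,"gripper":0},{"dp":[411,0,-321],"roll":-0.3,"gripper":0}]'
python3 - <<'E'
from h import *
s,M=st();print(s["time_s"],s["eef_pos"],M.round(3))
p=eyes.capture("wrist");C=-np.array(p["R"]).T@np.array(p["t"]);print("cam in tool",M.T@(C-s["eef_pos"]),p["fx"],"view dir tool",M.T@np.array(p["R"])[2])
print(proj(p,(458,14,80)),proj(p,(518,-289,32)))
E
```

```text
time_s: 1.68
eef_pos: [406.9, 113.3, 253.6]
ee_rot: [0.706, -0.706, 0.045, -0.046]
force: [0.9, 1.4, -0.0]
grip_width: 1.001
1.6833 [406.94352892 113.30293499 253.59435063] [[ 0.992  0.001  0.129]
 [-0.129  0.     0.992]
 [ 0.001 -1.     0.   ]]
cam in tool [ -81.14182751 -121.16732832    0.68475582] 375.87079175798283 view dir tool [0.31618438 0.94869686 0.00130844]
[217.2 296.8] [-36.6 360.3]
```

```bash
python3 -m crank '[{"dp":[36,0,-95],"roll":0,"gripper":0},{"dp":[36,0,-95],"roll":0,"gripper":0},{"dp":[36,0,-95],"roll":0,"gripper":0},{"dp":[36,0,-95],"roll":0,"gripper":0},{"dp":[36,0,-95],"roll":0,"gripper":0}]'
python3 - <<'E'
from h import *
p=eyes.capture("wrist");save(p,"w1.png")
for n,z in [("stand",0),("stand_boss",34)]:
    for r in models.spot_point(p,n)[:2]: print(n,np.round(r["centre"],1),r["confidence"],ray(p,r["centre"],z))
for z in (0,16,34,76,84): print(z,proj(p,(458,14,z)))
E
```

```text
time_s: 2.15
eef_pos: [430.0, 16.0, 253.3]
ee_rot: [0.706, -0.706, 0.046, -0.046]
force: [0.6, 1.1, 0.2]
grip_width: 1.0
stand [325.4 232.8] 0.94 [458.9  14.1   0. ]
stand [ 66.4 316.8] 0.71 [ 518.3 -285.9    0. ]
stand_boss [366.3 423.1] 0.64 [677.6  32.2  34. ]
stand_boss [322.3 241.2] 0.56 [456.9  11.3  34. ]
0 [325.2 231.9]
16 [325.2 236.4]
34 [325.3 242. ]
76 [325.4 257.1]
84 [325.4 260.5]
```

View pics/w1.png

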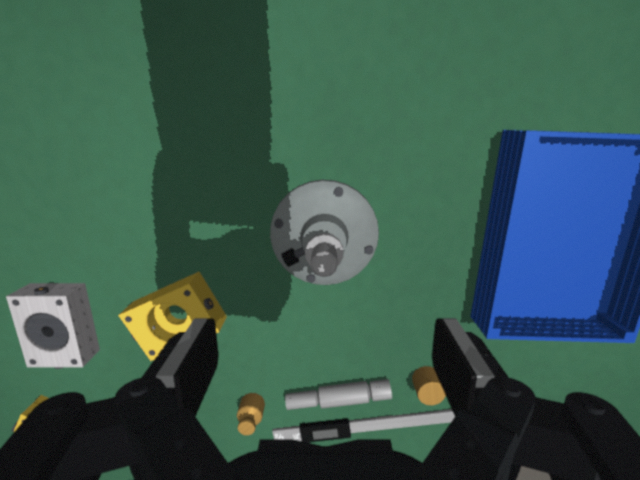

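```bash
python3 - <<'E'
from h import *
from scipy.optimize import minimize
def fit(p,roi,g0):
    c=p["color"].astype(int);x0,y0,x1,y1=roi
    m=np.zeros(c.shape[:2],np.uint8);m[y0:y1,x0:x1]=((c[:,:,1]-c[:,:,0]<20)[y0:y1,x0:x1])
    m=cv2.morphologyEx(m,cv2.MORPH_OPEN,np.ones((5,5)))
    n,l,s,_=cv2.connectedComponentsWithStats(m);i=1+np.argmax(s[1:,4]);m=(l==i).astype(np.uint8)
    a=np.linspace(0,6.28,80)
    def cost(g):
        P=[proj(p,(g[0]+55*np.cos(t),g[1]+55*np.sin(t),z)) for t in a for z in (0,16)]
        P+=[proj(p,(g[0]+11*np.cos(t),g[1]+11*np.sin(t),84)) for t in a[::8]]
        h=cv2.convexHull((np.array(P,np.float32)*16).astype(np.int32))
        r=np.zeros_like(m);cv2.fillPoly(r,[h],1,shift=4);return float((r!=m).sum())
    f=minimize(cost,g0,method="Nelder-Mead",options=dict(initial_simplex=[g0,[g0[0]+4,g0[1]],[g0[0],g0[1]+4]],xatol=.05))
    return f.x.round(1),f.fun,m.sum()
for cam,roi in (("wrist",(255,170,400,300)),("top",(250,255,330,335))):
    p=eyes.capture(cam);print(cam,fit(p,roi,[456,12]))
    if cam=="wrist":cv2.imwrite("pics/rod.png",cv2.resize(p["color"][205:285,280:370,::-1],None,fx=7,fy=7,interpolation=cv2.INTER_CUBIC))
    for z in (60,80,90):print(z,proj(p,(458,14,z)))
E
```

```text
wrist (array([458. ,  12.3]), np.float64(558.0), np.uint64(8928))
60 [323.7 251.3]
80 [323.7 259.2]
90 [323.7 263.5]
top (array([442.,  16.]), np.float64(1966.0), np.uint64(4701))
60 [288.  295.4]
80 [287.4 295.4]
90 [287.  295.4]
```

View pics/rod.png

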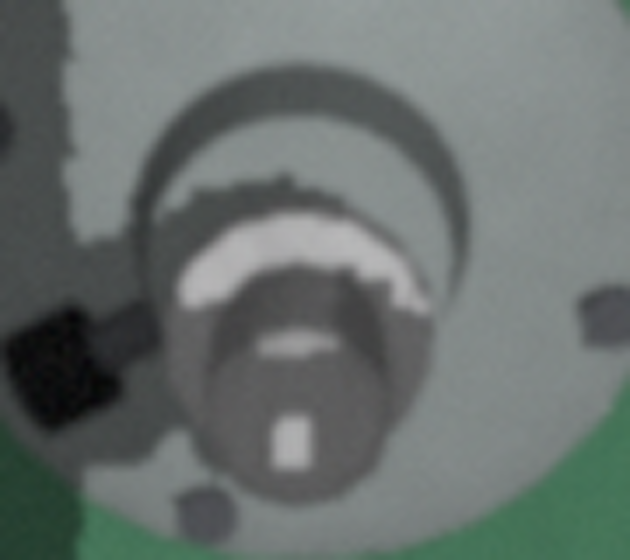

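```bash
python3 -m crank '[{"dp":[88,0,-295],"roll":0,"gripper":0},{"dp":[88,0,-295],"roll":0,"gripper":0},{"dp":[88,0,-295],"roll":0,"gripper":0},{"dp":[88,0,-295],"roll":0,"gripper":0},{"dp":[88,0,-295],"roll":0,"gripper":0},{"dp":[88,0,-295],"roll":0,"gripper":0},{"dp":[88,0,-295],"roll":0,"gripper":0},{"dp":[88,0,-295],"roll":0,"gripper":0},{"dp":[88,0,-295],"roll":0,"gripper":0},{"dp":[88,0,-295],"roll":0,"gripper":0}]'
python3 - <<'E'
from h import *
s,M=st();print(M.round(4))
p=eyes.capture("wrist");save(p,"w2.png");print(proj(p,(518,-289,32)))
u=proj(p,(518,-289,32)).astype(int)
print(nestpose(p,32,(u[0]-75,u[1]-75,u[0]+75,u[1]+75)))
for n,z in [("nest",0),("nest_pocket",14),("ring",14)]:
    for r in models.spot_point(p,n)[:2]: print(n,np.round(r["centre"],1),r["confidence"],ray(p,r["centre"],z))
E
```

```text
time_s: 3.23
eef_pos: [479.5, -287.1, 252.9]
ee_rot: [0.706, -0.705, 0.046, -0.045]
force: [0.6, 0.2, 0.4]
grip_width: 1.0
[[ 9.917e-01 -5.000e-04  1.286e-01]
 [-1.286e-01  8.000e-04  9.917e-01]
 [-6.000e-04 -1.000e+00  7.000e-04]]
[326.5 251.9]
((518.7763671875, -283.7060241699219), (53.11330032348633, 82.83751678466797), 82.4188461303711)
nest [455.5 231.5] 0.87 [ 524.1 -154.9    0. ]
nest [218.2 129.2] 0.81 [ 393.5 -376.7    0. ]
nest_pocket [217.  131.4] 0.83 [ 395.4 -374.4   14. ]
nest_pocket [457.6 235.1] 0.81 [ 523.5 -157.4   14. ]
ring [330.  248.7] 0.81 [ 521.3 -285.8   14. ]
```

View pics/w2.png

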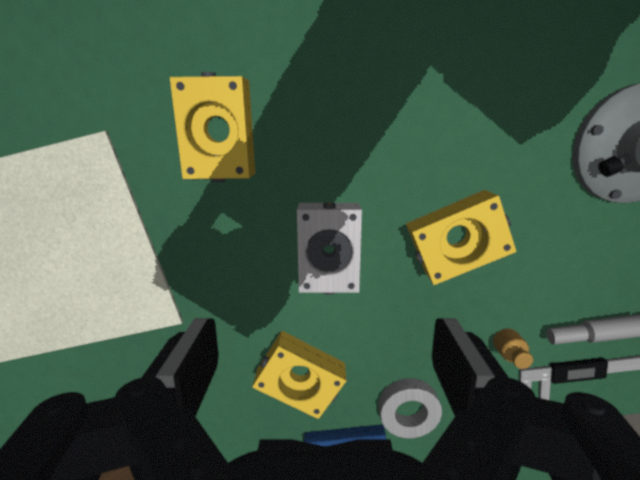

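```bash
cat >> h.py <<'E'
def nest2(p,z,roi,thr=95):
    c=p["color"].astype(int);x0,y0,x1,y1=roi
    m=np.zeros(c.shape[:2],np.uint8);m[y0:y1,x0:x1]=(((c[:,:,1]-c[:,:,0]<12)&(c.min(2)>thr))[y0:y1,x0:x1])*255
    m=cv2.morphologyEx(m,cv2.MORPH_OPEN,np.ones((3,3)))
    k=max(cv2.findContours(m,cv2.RETR_EXTERNAL,cv2.CHAIN_APPROX_NONE)[0],key=cv2.contourArea)[:,0,:]
    return m,cv2.minAreaRect(np.array([ray(p,u,z)[:2] for u in k.astype(float)],np.float32))
E
python3 - <<'E'
from h import *
p=eyes.capture("wrist");s,M=st();print(s["eef_pos"])
for t in (75,85,95,110): print(t,nest2(p,32,(280,190,380,310),t)[1])
c=p["color"];print(c[215:300:6,303].tolist());print(c[200:220:2,330].tolist());print(c[280,290:310:2].tolist())
for y in (-260,-285,-315): print(proj(p,(518,y,32)))
E
```

```text
[ 479.56093091 -286.18870177  253.70266363]
75 ((516.0899047851562, -286.67645263671875), (59.81180953979492, 90.6436996459961), 82.72854614257812)
85 ((516.1138305664062, -286.4990539550781), (59.454463958740234, 90.64132690429688), 82.73048400878906)
95 ((518.4483642578125, -286.7626647949219), (59.4324951171875, 85.94638061523438), 82.66569519042969)
110 ((518.3836059570312, -286.78814697265625), (59.45268630981445, 83.875732421875), 82.72854614257812)
[[38, 42, 41], [93, 92, 93], [99, 96, 97], [97, 95, 96], [97, 97, 98], [94, 93, 94], [88, 88, 88], [96, 94, 96], [97, 96, 97], [100, 98, 97], [99, 97, 99], [163, 160, 162], [118, 117, 119], [66, 108, 83], [65, 108, 83]]
[[34, 57, 44], [43, 49, 37], [36, 35, 35], [38, 39, 40], [58, 57, 60], [98, 97, 98], [100, 98, 99], [101, 99, 100], [99, 99, 100], [99, 99, 100]]
[[32, 57, 42], [35, 60, 46], [32, 57, 42], [41, 61, 47], [89, 91, 90], [98, 97, 97], [119, 117, 118], [170, 168, 170], [186, 182, 184], [184, 182, 184]]
[355.4 247.8]
[329.6 250.9]
[298.9 254.6]
```

```bash
python3 -c "
from h import *;print(ctrl.nose_length)"
python3 -m crank '[{"dp":[38.6,30,4.4],"roll":0,"gripper":0},{"dp":[38.6,70,4.4],"roll":0,"gripper":0},{"dp":[38.6,110,4.4],"roll":0,"gripper":0},{"dp":[38.6,150,4.4],"roll":0,"gripper":0},{"dp":[38.6,185,4.4],"roll":0,"gripper":0},{"dp":[38.6,200,4.4],"roll":0,"gripper":0},{"dp":[38.6,200,4.4],"roll":0,"gripper":0},{"dp":[38.6,200,4.4],"roll":0,"gripper":0}]'
python3 - <<'E'
from h import *
s,M=st();print(s["eef_pos"],s["force"])
p=eyes.capture("scene");c=p["color"][170:260,180:270,::-1];a=cv2.resize(c,None,fx=6,fy=6,interpolation=cv2.INTER_CUBIC)
q=eyes.capture("wrist")["color"][200:480,120:520,::-1]
cv2.imwrite("pics/g1.png",np.hstack([cv2.resize(a,(400,400)),cv2.resize(q,(400,400))]))
E
```

```text
22.0
time_s: 4.15
eef_pos: [518.4, -287.6, 53.7]
ee_rot: [0.706, -0.706, 0.045, -0.045]
force: [0.8, -0.3, 0.2]
grip_width: 1.0
[ 518.42091141 -287.55661627   53.73369729] [ 0.84107239 -0.30472686  0.17576056]
```

View pics/g1.png

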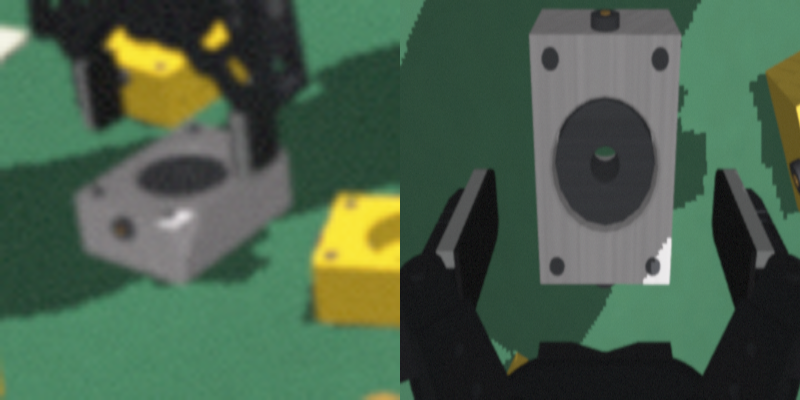

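The jaws straddle the silver block evenly: scene view left, wrist view right with the block around (605,150) in the composite. I'll descend and grip.

```bash
python3 -m crank '[{"dp":[0,14,0],"roll":0,"gripper":0},{"dp":[0,26,0],"roll":0,"gripper":0},{"dp":[0,32,0],"roll":0,"gripper":0},{"dp":[0,32,0],"roll":0,"gripper":0},{"dp":[0,32,0],"roll":0,"gripper":255},{"dp":[0,32,0],"roll":0,"gripper":255},{"dp":[0,32,0],"roll":0,"gripper":255},{"dp":[0,32,0],"roll":0,"gripper":255},{"dp":[0,32,0],"roll":0,"gripper":255},{"dp":[0,32,0],"roll":0,"gripper":255}]' 90
python3 - <<'E'
from h import *
s,M=st();print(s["eef_pos"],s["force"],s["grip_width"])
p=eyes.capture("wrist");save(p,"g2.png")
b=np.array([0,0,0])
for X in (518.4,): print(proj(p,(518.4,-286.8,32)),proj(p,(518.4,-286.8,30)))
for n,z in [("nest_pocket",14),("ring",14)]:
    for r in models.spot_point(p,n)[:2]: print(n,np.round(r["centre"],1),r["confidence"],ray(p,r["centre"],z))
E
```

```text
time_s: 5.08
eef_pos: [518.7, -288.2, 22.5]
ee_rot: [-0.705, 0.706, -0.045, 0.046]
force: [-1.1, 1.5, 5.1]
grip_width: 0.685
[ 518.70288179 -288.24981808   22.48695519] [-1.08430281  1.54195506  5.13857547] 0.6854998171255222
[326.3 364. ] [326.3 360.6]
nest_pocket [324.8 336. ] 0.97 [ 518.3 -287.3   14. ]
ring [325.9 341.6] 0.71 [ 520.9 -287.2   14. ]
```

View pics/g2.png

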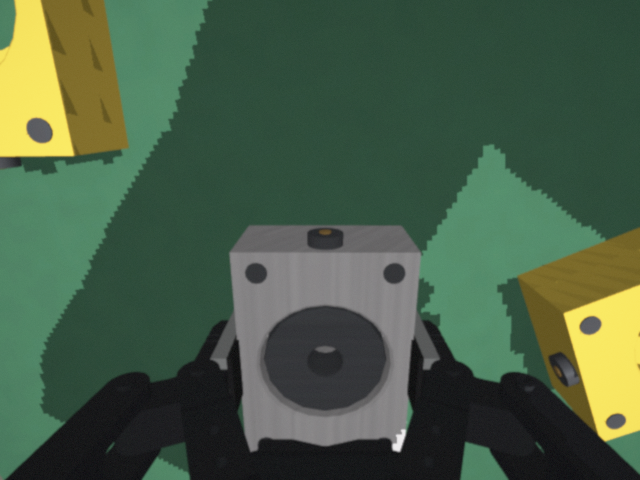

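```bash
python3 - <<'E'
from h import *
s,M=st();p=eyes.capture("wrist");T=s["eef_pos"];print(T,s["force"])
for uv,z in (((325,252),32),((325,356),32),((325.3,225.5),14)):
    w=ray(p,uv,z);print(uv,w,(M.T@(w-T)).round(2))
a=np.linspace(0,6.28,60,endpoint=False)
C=T+M@np.array([0,0,0]);
for dx in (-1,0,1,2):
  P=np.array([proj(p,np.r_[(T+M@np.array([dx,0,0]))[:2],32]+23*np.r_[np.cos(t),np.sin(t),0]) for t in a]);print(dx,P.min(0),P.max(0))
E
```

```text
[ 518.70209749 -288.30494832   22.51750326] [-0.06102167  0.83184073  5.47117926]
(325, 252) [ 477.1 -281.9   32. ] [-42.06  -9.55   1.  ]
(325, 356) [ 515.1 -286.8   32. ] [-3.75 -9.49  1.02]
(325.3, 225.5) [ 473.5 -281.4   14. ] [-45.73   8.44   1.04]
-1 [256.2 303.6] [388.1 415.8]
0 [256.3 306.3] [387.9 418. ]
1 [256.5 309. ] [387.7 420.2]
2 [256.7 311.7] [387.6 422.3]
```

```bash
python3 -m crank '[{"dp":[0,-15,0],"roll":0,"gripper":255},{"dp":[0,-50,0],"roll":0,"gripper":255},{"dp":[0,-85,0],"roll":0,"gripper":255},{"dp":[-8,-112,25],"roll":0,"gripper":255},{"dp":[-20,-112,60],"roll":0,"gripper":255},{"dp":[-33,-112,97],"roll":0,"gripper":255},{"dp":[-45,-112,133],"roll":0,"gripper":255},{"dp":[-57,-112,168],"roll":0,"gripper":255},{"dp":[-69,-112,203],"roll":0,"gripper":255},{"dp":[-81,-112,238],"roll":0,"gripper":255}]'
python3 -m crank '[{"dp":[-9,0,26],"roll":0,"gripper":255},{"dp":[-14,0,41],"roll":0,"gripper":255},{"dp":[-17.5,0,51.5],"roll":0,"gripper":255},{"dp":[-17.5,0,51.5],"roll":0,"gripper":255},{"dp":[-17.5,0,51.5],"roll":0,"gripper":255},{"dp":[-17.5,0,51.5],"roll":0,"gripper":255},{"dp":[-17.5,0,51.5],"roll":0,"gripper":255}]'
python3 - <<'E'
from h import *
s,M=st();T=s["eef_pos"];print(T,s["force"]);print("d tool to stand",(M.T@(np.r_[458.3,11.5,T[2]]-T)).round(2))
p=eyes.capture("scene");v=p["color"][140:290,290:440,::-1];cv2.imwrite("pics/a1.png",cv2.resize(v,(600,600),interpolation=cv2.INTER_CUBIC))
E
```

```text
time_s: 6.12
eef_pos: [467.3, -39.8, 133.2]
ee_rot: [0.706, -0.706, 0.046, -0.045]
force: [0.5, 1.0, -5.4]
grip_width: 0.682
time_s: 6.7
eef_pos: [457.9, 10.9, 133.3]
ee_rot: [-0.706, 0.706, -0.046, 0.046]
force: [0.6, -0.4, -5.7]
grip_width: 0.688
[457.92422726  10.87497421 133.26246005] [ 0.57565473 -0.35418401 -5.70552786]
d tool to stand [ 0.29 -0.    0.67]
```

View pics/a1.png

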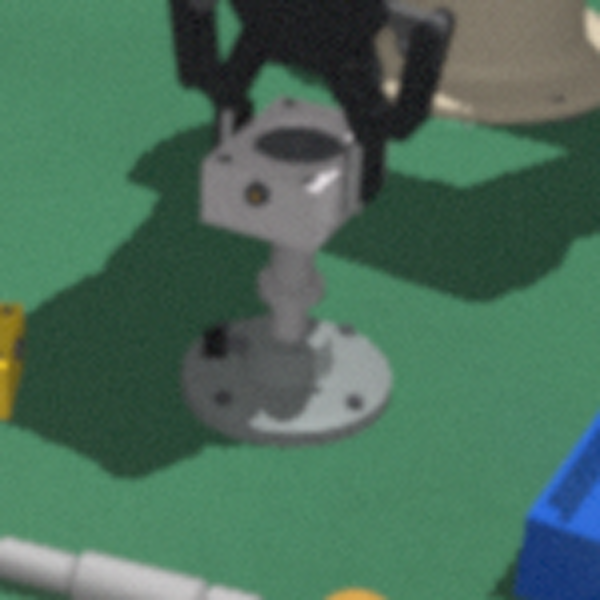

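```bash
python3 -m crank '[{"dp":[0.3,8,0.7],"roll":0,"gripper":255},{"dp":[0.3,14,0.7],"roll":0,"gripper":255},{"dp":[0.3,16,0.7],"roll":0,"gripper":255},{"dp":[0.3,16,0.7],"roll":0,"gripper":255}]'
python3 -m crank '[{"dp":[0,1.5,0],"roll":0,"gripper":255},{"dp":[0,3,0],"roll":0,"gripper":255},{"dp":[0,4.5,0],"roll":0,"gripper":255},{"dp":[0,6,0],"roll":0,"gripper":255}]'
python3 -m crank '[{"dp":[0,1.5,0],"roll":0,"gripper":255},{"dp":[0,3,0],"roll":0,"gripper":255},{"dp":[0,4.5,0],"roll":0,"gripper":255},{"dp":[0,6,0],"roll":0,"gripper":255}]'
```

```text
time_s: 7.08
eef_pos: [457.7, 12.4, 116.4]
ee_rot: [0.706, -0.706, 0.046, -0.045]
force: [-0.4, 0.1, -4.5]
grip_width: 0.685
time_s: 7.42
eef_pos: [458.1, 12.4, 111.3]
ee_rot: [-0.706, 0.706, -0.045, 0.046]
force: [0.6, -0.1, -5.6]
grip_width: 0.685
time_s: 7.75
eef_pos: [458.1, 12.4, 105.2]
ee_rot: [-0.706, 0.706, -0.046, 0.046]
force: [-0.1, 0.1, -5.5]
grip_width: 0.684
```

```bash
python3 -m crank '[{"dp":[0,1.5,0],"roll":0,"gripper":255},{"dp":[0,3,0],"roll":0,"gripper":255},{"dp":[0,4,0],"roll":0,"gripper":255}]'
python3 -c "
from h import *
for i in range(3): eyes.capture('top');print(ctrl.sense()['eef_pos'].round(1),ctrl.sense()['force'].round(1))"
```

```text
time_s: 8.0
eef_pos: [458.1, 12.5, 101.5]
ee_rot: [-0.706, 0.706, -0.045, 0.046]
force: [-3.1, 0.5, 4.6]
grip_width: 0.69
[458.1  12.5 101.5] [-0.2  0.3 -1.6]
[458.1  12.4 101.5] [-0.1  0.4 -1.6]
[458.1  12.4 101.4] [-2.3  0.3 -1.9]
```

```bash
python3 -m crank '[{"dp":[0,1,0],"roll":0,"gripper":255},{"dp":[0,2,0],"roll":0,"gripper":255},{"dp":[0,3,0],"roll":0,"gripper":255}]'
python3 -c "
from h import *
for i in range(2): eyes.capture('top');print(ctrl.sense()['eef_pos'].round(1),ctrl.sense()['force'].round(1),ctrl.sense()['wrist_torque'].round(2))
p=eyes.capture('scene');v=p['color'][140:290,290:440,::-1];cv2.imwrite('pics/a2.png',cv2.resize(v,(600,600),interpolation=cv2.INTER_CUBIC))"
```

```text
time_s: 8.4
eef_pos: [458.2, 12.4, 98.7]
ee_rot: [-0.706, 0.706, -0.045, 0.046]
force: [-3.8, 0.0, 5.4]
grip_width: 0.687
[458.1  12.4  98.5] [-2.3 -0.1 -1.4] [0.01 0.21 0.02]
[458.1  12.4  98.3] [-0.8  0.2 -1.7] [-0.04  0.22  0.02]
```

```bash
python3 -m crank '[{"dp":[-0.4,1,0],"roll":0,"gripper":255},{"dp":[-0.4,2,0],"roll":0,"gripper":255},{"dp":[-0.4,3,0],"roll":0,"gripper":255}]'
python3 -m crank '[{"dp":[0,1,0],"roll":0,"gripper":255},{"dp":[0,2,0],"roll":0,"gripper":255},{"dp":[0,3,0],"roll":0,"gripper":255}]'
python3 -c "
from h import *
for i in range(2): eyes.capture('top');print(ctrl.sense()['eef_pos'].round(1),ctrl.sense()['force'].round(1),ctrl.sense()['wrist_torque'].round(2))
p=eyes.capture('scene');v=p['color'][140:290,290:440,::-1];cv2.imwrite('pics/a3.png',cv2.resize(v,(600,600),interpolation=cv2.INTER_CUBIC))"
```

```text
time_s: 8.8
eef_pos: [458.1, 12.4, 95.7]
ee_rot: [-0.706, 0.706, -0.045, 0.046]
force: [-2.2, 1.0, 5.5]
grip_width: 0.684
time_s: 9.05
eef_pos: [458.1, 12.4, 92.3]
ee_rot: [-0.706, 0.706, -0.045, 0.046]
force: [0.9, -0.2, -2.3]
grip_width: 0.687
[457.9  12.4  92. ] [ 1.9 -0.4 -2.6] [-0.04 -0.33  0.01]
[457.9  12.4  92.1] [ 1.3 -0.2 -2.7] [-0.06 -0.36 -0.  ]
```

View pics/a3.png

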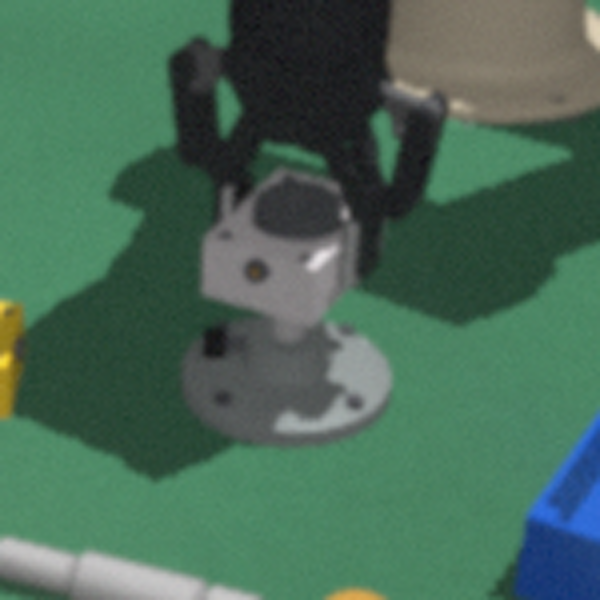

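```bash
python3 -m crank '[{"dp":[0,1,0],"roll":0,"gripper":255},{"dp":[0,2,0],"roll":0,"gripper":255}]'
python3 -m crank '[{"dp":[0,1,0],"roll":0,"gripper":255},{"dp":[0,1,0],"roll":0,"gripper":255}]'
```

```text
time_s: 9.37
eef_pos: [457.5, 12.5, 90.1]
ee_rot: [-0.706, 0.706, -0.046, 0.045]
force: [0.1, -1.1, -3.1]
grip_width: 0.69
time_s: 9.53
eef_pos: [457.5, 12.5, 89.0]
ee_rot: [-0.706, 0.706, -0.046, 0.045]
force: [0.2, -1.4, -4.6]
grip_width: 0.688
```

```bash
python3 -m crank '[{"dp":[0,1,0],"roll":0,"gripper":255},{"dp":[0,1,0],"roll":0,"gripper":255}]'
python3 -m crank '[{"dp":[0,0.5,0],"roll":0,"gripper":255},{"dp":[0,1,0],"roll":0,"gripper":255}]'
```

```text
time_s: 9.7
eef_pos: [457.6, 12.5, 88.1]
ee_rot: [-0.706, 0.706, -0.046, 0.045]
force: [-0.6, -0.8, -3.7]
grip_width: 0.688
time_s: 9.87
eef_pos: [457.6, 12.5, 87.9]
ee_rot: [-0.706, 0.706, -0.045, 0.045]
force: [-6.5, -0.3, 12.3]
grip_width: 0.683
```

```bash
python3 -m crank '[{"dp":[0,0.5,0],"roll":0,"gripper":255},{"dp":[0,0.8,0],"roll":0,"gripper":255},{"dp":[0,0.8,0],"roll":0,"gripper":255}]'
```

```text
time_s: 10.12
eef_pos: [457.7, 12.5, 87.9]
ee_rot: [-0.706, 0.706, -0.045, 0.045]
force: [-6.9, -0.4, 17.0]
grip_width: 0.683
```

```bash
python3 -m crank '[{"dp":[0,0.7,0],"roll":0,"gripper":255},{"dp":[0,0.7,0],"roll":0,"gripper":255},{"dp":[0,0.7,0],"roll":0,"gripper":255}]'
```

```text
time_s: 10.37
eef_pos: [457.7, 12.5, 87.8]
ee_rot: [-0.705, 0.706, -0.045, 0.045]
force: [-11.2, -0.0, 26.7]
grip_width: 0.684
```

```bash
python3 -m crank '[{"dp":[0,-1.2,0],"roll":0,"gripper":255},{"dp":[0,-2.2,0],"roll":0,"gripper":255},{"dp":[0,-2.2,0],"roll":0,"gripper":255},{"dp":[0,-2.2,0],"roll":0,"gripper":0},{"dp":[0,-2.2,0],"roll":0,"gripper":0},{"dp":[0,-2.2,0],"roll":0,"gripper":0},{"dp":[0,-2.2,0],"roll":0,"gripper":0},{"dp":[0,-2.2,0],"roll":0,"gripper":0}]' 20
python3 -m crank '[{"dp":[0,-15,0],"roll":0,"gripper":0},{"dp":[0,-50,0],"roll":0,"gripper":0},{"dp":[-20,-80,0],"roll":0,"gripper":0},{"dp":[-40,-100,0],"roll":0,"gripper":0},{"dp":[-40,-100,0],"roll":0,"gripper":0},{"dp":[-40,-100,0],"roll":0,"gripper":0}]'
python3 - <<'E'
from h import *
s,M=st();T=s["eef_pos"];print(T,s["force"])
p=eyes.capture("wrist")
for n,z in [("nest_pocket",79.4),("ring",93.4),("nest",65.4)]:
    for r in models.spot_point(p,n)[:2]: w=ray(p,r["centre"],z);print(n,np.round(r["centre"],1),r["confidence"],w,(M.T@(w-T)).round(1))
q=eyes.capture("scene")
u=proj(p,(458,12.5,100)).astype(int);print(u)
a=cv2.resize(p["color"][max(0,u[1]-100):u[1]+100,max(0,u[0]-100):u[0]+100,::-1],(400,400));b=cv2.resize(q["color"][140:260,300:420,::-1],(400,400))
cv2.imwrite("pics/r1.png",np.hstack([a,b]))
E
```

```text
time_s: 11.03
eef_pos: [457.7, 12.5, 88.0]
ee_rot: [0.706, -0.706, 0.045, -0.046]
force: [-0.0, -0.2, -0.4]
grip_width: 1.001
time_s: 11.53
eef_pos: [418.1, 17.6, 188.8]
ee_rot: [-0.705, 0.706, -0.045, 0.046]
force: [0.0, 0.3, -0.8]
grip_width: 1.001
[418.10884605  17.6351849  188.79069433] [ 0.00667815  0.31375936 -0.77946021]
nest_pocket [147.9 354.5] 0.92 [ 479.1 -116.8   79.4] [  77.5  109.6 -125.5]
nest [158.4 353.5] 0.98 [ 487.9 -117.5   65.4] [  86.3  123.6 -125. ]
nest [325.2 298.1] 0.92 [458.   13.8  65.4] [ 39.7 123.5   1.4]
[323 322]
```

View pics/r1.png

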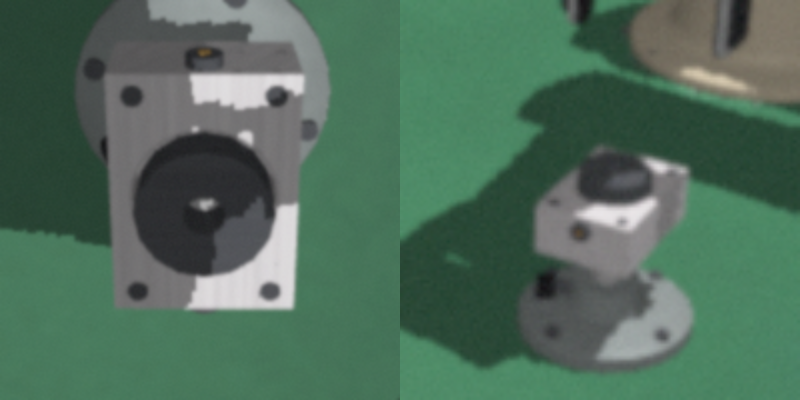

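The block sits level on the shoulder and the ring stands proud: wrist half at about (204,205), scene half at about (615,178) in the composite. Next I'll grip the ring just above the block's top.

```bash
python3 -m crank '[{"dp":[20,0,0],"roll":0,"gripper":0},{"dp":[40,20,0],"roll":0,"gripper":0},{"dp":[40,45,0],"roll":0,"gripper":0},{"dp":[40,62,0],"roll":0,"gripper":0},{"dp":[40,69,0],"roll":0,"gripper":0},{"dp":[40,69,0],"roll":0,"gripper":0},{"dp":[40,69,0],"roll":0,"gripper":0}]' 40
python3 -m crank '[{"dp":[0,0,0],"roll":0,"gripper":120},{"dp":[0,0,0],"roll":0,"gripper":255},{"dp":[0,0,0],"roll":0,"gripper":255},{"dp":[0,0,0],"roll":0,"gripper":255},{"dp":[0,0,0],"roll":0,"gripper":255},{"dp":[0,0,0],"roll":0,"gripper":255},{"dp":[0,0,0],"roll":0,"gripper":255},{"dp":[0,0,0],"roll":0,"gripper":255}]' 40
python3 - <<'E'
from h import *
p=eyes.capture("top")
c=p["color"].astype(int);m=((c[:,:,2]>c[:,:,0]+60)&(c[:,:,2]>c[:,:,1]+40)).astype(np.uint8)*255
m[:,:100]=0;m[:,235:]=0;m[:215]=0;m[355:]=0
k=np.vstack(cv2.findContours(m,cv2.RETR_EXTERNAL,cv2.CHAIN_APPROX_NONE)[0])[:,0,:]
for z in (0,45):print("basket",z,cv2.minAreaRect(np.array([ray(p,u,z)[:2] for u in k.astype(float)],np.float32)))
E
```

```text
time_s: 12.37
eef_pos: [457.9, 12.4, 119.2]
ee_rot: [0.706, -0.706, 0.046, -0.045]
force: [1.6, -0.8, -0.3]
grip_width: 1.0
time_s: 13.03
eef_pos: [458.0, 12.5, 120.1]
ee_rot: [-0.706, 0.706, -0.045, 0.046]
force: [-2.9, 0.8, 7.8]
grip_width: 0.495
basket 0 ((491.0635986328125, 259.200439453125), (166.18373107910156, 211.33795166015625), 80.6238021850586)
basket 45 ((489.4053955078125, 245.7334442138672), (158.53268432617188, 201.70791625976562), 80.6456298828125)
```

```bash
python3 -m crank '[{"dp":[0,-3,0],"roll":0,"gripper":255},{"dp":[0,-8,0],"roll":0,"gripper":255},{"dp":[0,-18,0],"roll":0,"gripper":255},{"dp":[0,-35,0],"roll":0,"gripper":255},{"dp":[0,-55,0],"roll":0,"gripper":255},{"dp":[0,-60,12],"roll":0,"gripper":255},{"dp":[0,-60,40],"roll":0,"gripper":255},{"dp":[0,-60,75],"roll":0,"gripper":255},{"dp":[0,-60,110],"roll":0,"gripper":255}]'
python3 -m crank '[{"dp":[0,0,35],"roll":0,"gripper":255},{"dp":[0.5,0,70],"roll":0,"gripper":255},{"dp":[1,0,100],"roll":0,"gripper":255},{"dp":[1,0,122],"roll":0,"gripper":255},{"dp":[1,0,132],"roll":0,"gripper":255},{"dp":[1,0,132],"roll":0,"gripper":255},{"dp":[1,0,132],"roll":0,"gripper":255}]'
python3 - <<'E'
from h import *
s,M=st();T=s["eef_pos"];print(T,s["force"],s["grip_width"])
p=eyes.capture("wrist");q=eyes.capture("scene")
for r in models.spot_point(q,"nest")[:4]: print("nest",np.round(r["centre"],1),ray(q,r["centre"],65.4))
for r in models.spot_point(p,"basket")[:2]: print("basket",np.round(r["centre"],1),r["confidence"],ray(p,r["centre"],0))
a=cv2.resize(p["color"][:,:,::-1],(440,330));b=cv2.resize(q["color"][120:345,280:580,::-1],(440,330))
cv2.imwrite("pics/b1.png",np.vstack([a,b])[:,:])
E
```

```text
time_s: 13.83
eef_pos: [471.8, 122.6, 179.6]
ee_rot: [0.706, -0.706, 0.046, -0.046]
force: [0.1, -0.3, -1.0]
grip_width: 0.492
time_s: 14.42
eef_pos: [489.6, 251.8, 178.9]
ee_rot: [-0.705, 0.706, -0.046, 0.045]
force: [-0.6, -0.8, -1.0]
grip_width: 0.49
[489.58815856 251.8115489  178.94501694] [-0.63253735 -0.76201602 -1.0458602 ] 0.490413220661854
nest [362.9 208.7] [457.3  11.9  65.4]
nest [218.6 184. ] [ 480.  -313.6   65.4]
nest [277.2 236.7] [ 613.7 -101.8   65.4]
nest [159.5 251.7] [ 734.  -269.4   65.4]
basket [323.5 225.6] 0.62 [490.5 251.7   0. ]
```

```bash
python3 -m crank '[{"dp":[0,20,0],"roll":0,"gripper":255},{"dp":[0,50,0],"roll":0,"gripper":255},{"dp":[0,80,0],"roll":0,"gripper":255},{"dp":[0,108,0],"roll":0,"gripper":255},{"dp":[0,125,0],"roll":0,"gripper":255},{"dp":[0,134,0],"roll":0,"gripper":255},{"dp":[0,138,0],"roll":0,"gripper":255},{"dp":[0,138,0],"roll":0,"gripper":255}]'
python3 -m crank '[{"dp":[0,1.5,0],"roll":0,"gripper":255},{"dp":[0,3,0],"roll":0,"gripper":255},{"dp":[0,4,0],"roll":0,"gripper":255},{"dp":[0,5,0],"roll":0,"gripper":255},{"dp":[0,6,0],"roll":0,"gripper":255}]'
```

```text
time_s: 15.28
eef_pos: [489.9, 252.0, 41.1]
ee_rot: [-0.706, 0.706, -0.046, 0.046]
force: [-0.4, 0.5, -1.0]
grip_width: 0.494
time_s: 15.7
eef_pos: [489.9, 252.4, 35.3]
ee_rot: [0.706, -0.706, 0.045, -0.046]
force: [-0.4, -0.2, -1.9]
grip_width: 0.5
```

View pics/b1.png

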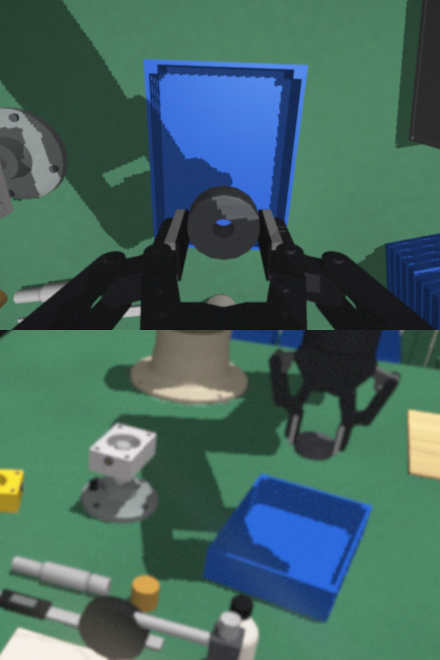

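The ring is held level over the basket (wrist half (223,222)), and the block stands on the post with its pocket empty (scene half (123,443)).

```bash
python3 -m crank '[{"dp":[0,1,0],"roll":0,"gripper":255},{"dp":[0,2,0],"roll":0,"gripper":255},{"dp":[0,3,0],"roll":0,"gripper":255}]'
python3 -m crank '[{"dp":[0,0.7,0],"roll":0,"gripper":255},{"dp":[0,1.4,0],"roll":0,"gripper":255}]'
```

```text
time_s: 15.95
eef_pos: [489.8, 252.4, 32.0]
ee_rot: [0.706, -0.706, 0.045, -0.046]
force: [0.5, -0.2, -1.6]
grip_width: 0.493
time_s: 16.12
eef_pos: [489.7, 252.4, 30.7]
ee_rot: [-0.706, 0.706, -0.046, 0.045]
force: [-3.8, -1.4, 8.1]
grip_width: 0.495
```

```bash
python3 -m crank '[{"dp":[0,-0.6,0],"roll":0,"gripper":255},{"dp":[0,-0.6,0],"roll":0,"gripper":255},{"dp":[0,-0.6,0],"roll":0,"gripper":75},{"dp":[0,-0.6,0],"roll":0,"gripper":75},{"dp":[0,-0.6,0],"roll":0,"gripper":75},{"dp":[0,-0.6,0],"roll":0,"gripper":75},{"dp":[0,-0.6,0],"roll":0,"gripper":75}]' 20
python3 -m crank '[{"dp":[0,-6,0],"roll":0,"gripper":75},{"dp":[0,-25,0],"roll":0,"gripper":75},{"dp":[0,-60,0],"roll":0,"gripper":75},{"dp":[0,-100,0],"roll":0,"gripper":75},{"dp":[-40,-140,0],"roll":0,"gripper":75},{"dp":[-60,-160,0],"roll":0,"gripper":75},{"dp":[-60,-160,0],"roll":0,"gripper":75},{"dp":[-60,-160,0],"roll":0,"gripper":75}]'
python3 - <<'E'
from h import *
s,M=st();print(s["eef_pos"],s["force"],s["grip_width"])
p=eyes.capture("wrist");q=eyes.capture("scene")
for r in models.spot_point(p,"ring")[:2]: print("ring",np.round(r["centre"],1),r["confidence"],ray(p,r["centre"],4))
for r in models.spot_point(q,"nest")[:2]: print("nest",np.round(r["centre"],1),ray(q,r["centre"],65.4))
a=cv2.resize(p["color"][:,:,::-1],(400,300));b=cv2.resize(q["color"][140:320,300:540,::-1],(400,300))
cv2.imwrite("pics/end.png",np.hstack([a,b]))
E
```

```text
time_s: 16.7
eef_pos: [489.8, 252.4, 31.3]
ee_rot: [0.706, -0.706, 0.045, -0.046]
force: [0.1, -0.1, 0.4]
grip_width: 0.705
time_s: 17.37
eef_pos: [430.0, 260.5, 193.3]
ee_rot: [0.706, -0.705, 0.044, -0.046]
force: [0.1, 0.3, -0.1]
grip_width: 0.704
[429.9887143  260.54936818 193.30869117] [ 0.06603079  0.26751017 -0.067964  ] 0.7036339032812099
ring [325.9 289.5] 0.62 [494.3 254.8   4. ]
nest [359.8 207.6] [455.6   4.7  65.4]
nest [276.6 236.5] [ 613.5 -103.1   65.4]
```

```bash
python3 - <<'E'
from h import *
p=eyes.capture("wrist");q=eyes.capture("scene");t=eyes.capture("top")
x,y=325,289;c=p["color"].astype(int)
m=((c.max(2)<85)&(c[:,:,2]<c[:,:,0]+15)).astype(np.uint8);m[:y-50]=0;m[y+45:]=0;m[:,:x-50]=0;m[:,x+50:]=0
n,l,s,ce=cv2.connectedComponentsWithStats(m);i=1+np.argmax(s[1:,4]);print("ring blob",s[i],ce[i],ray(p,ce[i],12))
a=np.linspace(0,6.28,40);P=np.array([proj(p,(490+22*np.cos(k),252.4+22*np.sin(k),z)) for k in a for z in (4,20)]);print("flat ring predicted",P.min(0),P.max(0))
old=cv2.imread("pics/b1.png")[330:]; new=cv2.resize(q["color"][120:345,280:580,::-1],(440,330))
print("nest region diff",np.abs(old[90:195,75:165].astype(int)-new[90:195,75:165]).mean(),"bg",np.abs(old[200:230,60:130].astype(int)-new[200:230,60:130]).mean())
for r in models.spot_point(t,"nest")[:4]: print(np.round(r["centre"],1),ray(t,r["centre"],65.4))
print(nest2(t,97.4,(255,255,330,335),150)[1])
E
```

```text
ring blob [301 267  47  41 875] [323.70971429 281.77942857] [480.8 253.2  12. ]
flat ring predicted [298.4 264.7] [349.9 318.4]
nest region diff 4.867724867724868 bg 1.2682539682539682
[465.5 187.8] [ 652.1 -318.9   65.4]
[489.4 324.5] [ 400.2 -349.4   65.4]
[378.1 260.9] [ 518.1 -151.7   65.4]
[291.3 298.4] [452.5   7.7  65.4]
((457.3488464355469, 16.40998077392578), (72.88626098632812, 88.6920166015625), 83.73067474365234)
```

```bash
python3 - <<'E'
from h import *
q=eyes.capture("scene");old=cv2.imread("pics/b1.png")[330:]; new=cv2.resize(q["color"][120:345,280:580,::-1],(440,330))
e=lambda i:cv2.Canny(cv2.cvtColor(i,cv2.COLOR_BGR2GRAY),40,100)
for f in (lambda i:i,e):
    r=cv2.matchTemplate(f(new)[70:215,55:185],f(old)[90:195,75:165],cv2.TM_CCOEFF_NORMED);print(cv2.minMaxLoc(r))
p=eyes.capture("wrist");c=p["color"].astype(int)
b=((c[:,:,2]-c[:,:,0]<30)&(abs(c[:,:,1]-c[:,:,0])<25)).astype(np.uint8);b[:255]=0;b[325:]=0;b[:,:285]=0;b[:,365:]=0
n,l,s,ce=cv2.connectedComponentsWithStats(b);i=1+np.argmax(s[1:,4]);print(s[i],ce[i])
print(ctrl.sense()["time_s"])
E
```

```text
(-0.008885400369763374, 0.9627485275268555, (0, 0), (20, 20))
(-0.046111978590488434, 0.7002258896827698, (13, 24), (20, 20))
[ 301  266   49   50 1865] [324.80321716 290.56568365]
17.8667
```

```bash
python3 -c "
from rig import ctrl
print(ctrl.finish_job())"
```

```text
the job is handed in; nothing more can be done
None
```

The block is standing home on the knockout post and the ring is lying flat in the basket. I handed the job in at about 18 s of the 61 s allowed.

**Pressing:** I gripped the silver block, not one of the yellow look-alikes, and lowered it over the rod. It stopped dead about 14 mm after first touching the ring. I pressed until it held at roughly 32 N net without moving further. The shoulder came out at about 65 mm above the bench.

**Ring:** I gripped the part standing out of the block and lifted it clear. I set it down slowly at about (490, 252) until I felt the floor, then released it.

**Last checks:**
- **Ring:** its outline in the wrist camera (columns 301–350, rows 266–316) matches what a ring lying flat there should show.
- **Block:** comparing the scene picture from before and after placing the ring showed no shift of the block.
- **Gripper:** it was clear, with near-zero wrist force.

**Weak or disagreeing points:**
- The last network readings put the block 3–8 mm from the post axis (scene y 4.7, top y 7.7, against about 12). I discounted these because the image match showed no movement.
- The wrist force read about 8 N upward as the fingers closed on the ring, so the fingertips probably touched the block's top lightly.
- The final picture could not be viewed because the viewer limit was reached, so the end state was checked numerically only.
- I did not check the bystanders separately at the end. No move went near them.

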